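# Tip a plaster mould out of a packed rack and stand it on the pouring bat

### The job

Five plaster casting moulds stand packed side by side in the wooden rack; get out the one with two pour holes in its top (the others have one) for casting. Pull it by its top so that it tips forward out of the row and leans on the rack's front bar, then lift it out and stand it upright on its foot, holes up, in the middle of the round plywood bat, setting it down gently. Leave the other four standing in the rack and do not knock over or shift the slip cup.

Things in the scene. Friction and masses are not known exactly. Their poses are not given: they have to be found in the camera images.
- mould_two_center (a point): centre (half-way up) of the mould to fetch: plaster block 92 mm deep (its x), 42 mm thick (its y), 180 mm tall (its z, up), 0.35 to 0.65 kg, two round pour holes (28 mm wide, 12 mm deep, clay-stained) in its top, one behind the other, 23 mm either side of the centre. Its narrow edge (-x) faces the front of the rack.
- rack: fixed wooden rack. Origin on the bench, mid-width, up to 4 mm in front of the moulds' front edges; x to the back of the rack, y along the row, z up. The moulds stand on its 12 mm thick board at y = -86, -43, 0, 43, 86 mm, about 1 mm apart, so no finger fits between them; tops 192 mm above the bench. Cheeks outside the row (y = +-109 to 122 mm) rise to 112 mm.
- bat_top (a point): centre of the top face of the round plywood pouring bat, 180 mm across, fixed on the bench; its flat top is 20 mm above the bench.
- slip_cup: loose grey-green cup, 66 mm wide and 66 mm tall, a bystander; origin at the centre of its foot.
- mould_a_center (a point): centre (half-way up) of another plaster mould of the same 92 x 42 x 180 mm, with one pour hole in the middle of its top; axes as for the mould to fetch. It stays in the rack.
- mould_b_center (a point): centre (half-way up) of another plaster mould of the same 92 x 42 x 180 mm, with one pour hole in the middle of its top; axes as for the mould to fetch. It stays in the rack.
- mould_c_center (a point): centre (half-way up) of another plaster mould of the same 92 x 42 x 180 mm, with one pour hole in the middle of its top; axes as for the mould to fetch. It stays in the rack.
- mould_d_center (a point): centre (half-way up) of another plaster mould of the same 92 x 42 x 180 mm, with one pour hole in the middle of its top; axes as for the mould to fetch. It stays in the rack.
- mould_two: the same mould as a whole, origin at the centre of its underside, axes as above. It can tip forward over its front bottom edge; only past about 27 degrees does it go on falling by itself, until it rests on the rack's front bar at roughly 33 to 38 degrees and stays there.
- bat: the bat as a whole: origin on the bench under its middle. A fixed wooden drawer chest, some 0.2 to 0.25 m tall, stands close behind the bat (nearest knobs about x = 0.53 m, and beginning near y = 0 to the left of the rack), so come to the bat and to the rack from the robot's side or from well above.
- rack_bar (a point): middle of the rack's front bar, on its axis: a round rail 16 mm thick along the rack's y, 95 mm above the bench and 61 mm in front of the rack's origin; a mould that is tipped forward leans on it.
- rack_back (a point): middle of the top of the rack's low back board (10 mm thick), 97 mm above the bench: above it the back edges of the moulds stand free and can be reached from behind.
- rack_lip (a point): middle of the top of the lip in front of the moulds' feet, 9 mm above the rack's board, 10 mm thick; it keeps the feet from sliding forward.
Mind the look-alikes: they are no part of the job. What is shaped like the mould_two but blue is not meant.

How it is judged:
On the way:
1. the mould with two holes is tipped well forward, its foot still in the rack (angle between mould_two_center's own z axis and vertical above 0.5 rad and z of mould_two_center in the frame of rack below 0.13 m and x of mould_two_center in the frame of rack between -0.06 and 0.02 m), for 0.2 s.
At the end, for the whole second after the job is handed in: The two-hole mould stands upright (within 0.06 rad) on its foot on the bat, its centre within 30 mm of the bat's middle, released and at rest; the other four moulds still stand upright (within 0.1 rad) in the rack, within 20 mm of where they were (horizontal distance between mould_two_center and bat_top below 0.03 m and angle between mould_two_center's own z axis and vertical below 0.06 rad and z of mould_two_center in the frame of bat_top between 0.085 and 0.095 m and linear speed of mould_two below 0.02 m/s and contact force between mould_two and the fingers below 0.1 N and angle between each of mould_a_center, mould_b_center, mould_c_center, mould_d_center's own z axis and vertical below 0.1 rad and distance of each of mould_a_center, mould_b_center, mould_c_center, mould_d_center from where it was at the start of the episode below 0.02 m); the robot touches nothing.
It fails at once if the mould is knocked down hard on the bat (over 90 N) (contact force between mould_two and bat above 90 N).
It fails at once if another mould is tipped or pulled out of the row (angle between any of mould_a_center, mould_b_center, mould_c_center, mould_d_center's own z axis and vertical above 0.25 rad or distance of any of mould_a_center, mould_b_center, mould_c_center, mould_d_center from where it was at the start of the episode above 0.05 m).
It fails at once if the slip cup is shifted by more than 30 mm (distance of slip_cup from where it was at the start of the episode above 0.03 m).
It also fails if it takes over 67 s, if anything falls off the work surface, if the arm or the gripper's body presses on something with over 40 N, if the wrist force passes 120 N, or if a joint passes its speed limit or range.

### The arm

A 6-joint arm with a two-finger parallel gripper is mounted at the origin on the work surface; the furniture and walls round the work are solid. World frame = base frame: x ahead of the robot, y to its left, z up, the work surface at z = 0. Lengths are in m, angles in rad, forces in N, time in s.
With the tool pointing down it reaches from about 0.25 to 0.725 m from the base axis. Payload 4 kg.
Tool frame: the origin (TCP) lies on the front face of the gripper's body, between the roots of the fingers; the fingertips stand 73 mm ahead of it and the grasp point (between the pads) lies bot.tcp_to_grasp ahead of it (bot.tcp_to_grasp is the distance from the TCP to the grasp point, in m); z points along the fingers, y is the line along which they close (so a half turn about z gives the same grasp; the last joint's range is limited). The gripper opens to 85 mm and grips with 20 to 120 N. Pads are 22 mm wide; open, the fingers measure 114 mm over their backs; the gripper's body (76 mm by 85 mm) begins 54 mm behind the grasp point. The pads swing forward as they close: fully open they stand 13 mm farther back than shut.
Start: joints at [-1.136, 0.241, 0.005, 1.335, 0, 1.571], TCP at [0.211, -0.453, 0.304] pointing down, gripper open.
Joint ranges: [-2.72, 2.72], [-1.05, 1.87], [-1.09, 1.28], [-1.99, 2.15], [-1.42, 1.44], [-3.14, 3.14]. Speed limits (rad/s): [2.79, 2.79, 3.14, 3.14, 3.14, 3.14].

### API

Orientations are given as a unit quaternion [x, y, z, w].
In Python, from workcell import bot gives the robot as it stands.
- The arm moves only by the shell command python3 -m jog 'ROWS' [OPENING]. ROWS is JSON, one flat list of numbers, 6 for each row, row after row: the shift along the world's x, y, z scaled (see below), then the turn, a rotation vector about the world's x, y, z scaled (see below). In form: [tx, ty, tz, wx, wy, wz, tx, ty, tz, wx, wy, wz, ...]. A call has 1 to 10 rows; each row is the pose to reach, as a shift and turn from the pose commanded when the call began; what a row does not reach only later rows make up. The controller multiplies each number of a shift by 800 mm and each number of a turn by 2 rad. A row lasts 1/12 s, in which the tool goes at most 41.7 mm and 7.16 degrees, less where a joint would pass 70% of its speed; a pose out of reach is approached as far as the arm can. A call with a number of a shift or a turn outside -1 to 1 is refused whole. A call with a gripper value outside its range is refused whole. OPENING is the opening, from -1 (shut) to 1 (fully open), set as the call begins (- or left out, the last holds). The fingers move at their own pace and stop on an object; the grip force is fixed at half the most. Time passes only in rows, so rows that repeat a pose let the fingers close. It gives the time, the measured TCP pose, the force, the opening and the grip force at its end, in the units of the state.
- bot.get_obs(): the state, without advancing time (a new reading comes with each control period).
- bot.camera(name): name is "side" or "top" or "wrist"; returns (picture, depth): 384x512x3 uint8, red, green, blue; 384x512 float32, m along the optical axis (not along the pixel's ray), 0 where there is no reading.
- bot.calibration(name): a dict with "intrinsics" (3x3 intrinsics, pixels), "pose" (4x4, takes a point from camera to world coordinates). Camera axes: x right, y up, looking along -z (the intrinsics and any distortion apply to the point x, -y, -z); pixel columns grow to the right and rows downward; lengths in m; the calibration is good to about 2 mm. A picture is of the moment at which its call begins: read the wrist's pose just before it. calibration takes no time and is no camera call; for the wrist camera it gives the pose at the moment of the call.
- bot.job_done(): hands the job in; it is judged then, once.
Trained networks look in the newest picture that a camera, given by its name, has taken for a name from the list of things; names that differ only in an ending like _2 or _b are one class to them, and where a whole thing is asked for, a point or a joint stands for the part that bears it (a point fixed in the world has none). Each returns a list of dicts, best first, with "confidence" (0 to 1); they miss things now and then, are a little off and sometimes report something else, mostly with a low value. They report only what shows in the picture. A call takes as long as a camera call. They do not tell look-alikes from the thing itself.
- bot.find_in(label, camera): "at" ([x, y, z] in m, in the coordinates of the camera as it stood for that picture, good to about 4 mm: the middle of the surface that is visible of it).
- bot.tip_of(label, camera): "at" ([x, y, z] in m, in the coordinates of the camera as it stood for that picture, good to about 4 mm: a listed point, or the origin of a listed thing).
The state is a dict: "clock": time; "joint_pos": joint angles; "joint_vel": joint speeds; "tau": joint torques, N m; "eef_pos": TCP position; "tool_rot": TCP orientation; "ft_force": force on the tool from outside, world axes, zero at the start; "ft_torque": the same for the moment, N m; "grip_width": finger opening in m; "grasp_force": force on a finger pad.
Only numpy, scipy, OpenCV 4.12 (cv2) and the standard library are available. Lean on these libraries where they do the work, as an engineer would, in place of code of your own. Each camera call takes 0.05 s, during which the arm holds its last target. There are 200 camera calls.

## Working session

There is one attempt and no reset: what is moved stays moved. The work goes in short steps, Python scripts to look and compute and a shell command to move; the robot and the scene stay as the last step left them, time stands still between calls to the robot, and variables do not carry over. Pictures are saved under pics/ and viewed, at most 12 in all, crops included, and the job is handed in when it is done.

```bash
mkdir -p pics; cat > h.py <<'E'
import numpy as np, cv2
from workcell import bot
def w(cam,p,P=None):
    P=np.array(bot.calibration(cam)["pose"]) if P is None else P
    return (P@np.r_[p,1])[:3]
def pix(cam,u,v,d):
    K=np.array(bot.calibration(cam)["intrinsics"]); z=d[v,u]
    return w(cam,[(u-K[0,2])/K[0,0]*z,-(v-K[1,2])/K[1,1]*z,-z])
def shot(cam,name):
    im,d=bot.camera(cam); cv2.imwrite(f"pics/{name}.png",im[:,:,::-1]); return im,d
E
cat > a.py <<'E'
from h import *
print(bot.tcp_to_grasp,bot.get_obs()["clock"])
ims=[]
for c in("side","top"):
    im,d=shot(c,c+"0"); ims.append(im); np.save(c+"d.npy",d)
    for l in("mould_two_center","mould_a_center","bat_top","slip_cup","rack_bar","rack_back","rack_lip","rack"):
        for r in bot.tip_of(l,c)[:5]: print(c,l,round(r["confidence"],2),w(c,r["at"]).round(3))
cv2.imwrite("pics/both.png",np.hstack(ims)[:,:,::-1])
E
python3 a.py
```

```text
0.0539 0.0
side mould_two_center 0.68 [ 0.31  -0.208  0.091]
side mould_two_center 0.61 [ 0.558 -0.268  0.107]
side mould_a_center 0.66 [ 0.53  -0.35   0.104]
side bat_top 0.79 [0.443 0.16  0.021]
side bat_top 0.2 [0.451 0.338 0.004]
side slip_cup 0.56 [0.449 0.34  0.005]
side slip_cup 0.24 [ 0.504 -0.253  0.028]
side rack_bar 0.59 [ 0.452 -0.235  0.098]
side rack_back 0.59 [ 0.503 -0.25   0.029]
side rack_lip 0.66 [ 0.505 -0.253  0.031]
side rack_lip 0.57 [ 0.457 -0.236  0.101]
side rack 0.9 [ 0.517 -0.254  0.002]
top mould_two_center 0.75 [ 0.307 -0.202  0.094]
top mould_two_center 0.68 [ 0.561 -0.267  0.104]
top mould_a_center 0.73 [ 0.536 -0.348  0.105]
top bat_top 0.8 [0.44  0.16  0.021]
top slip_cup 0.75 [0.44  0.161 0.021]
top slip_cup 0.54 [0.445 0.338 0.002]
top rack_bar 0.64 [ 0.453 -0.238  0.096]
top rack_back 0.26 [ 0.52  -0.252  0.003]
top rack_lip 0.86 [ 0.51  -0.252  0.023]
top rack 0.78 [ 0.517 -0.251  0.   ]
top rack 0.59 [ 0.586 -0.183  0.1  ]
```

View pics/side0.png

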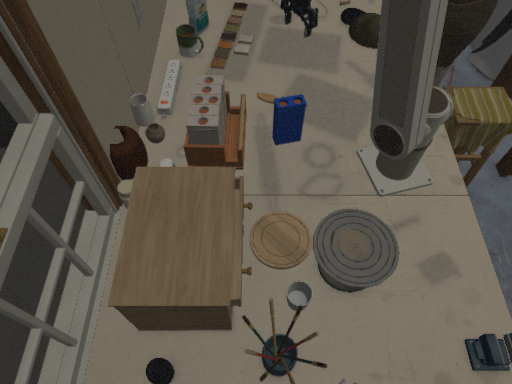

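View pics/top0.png

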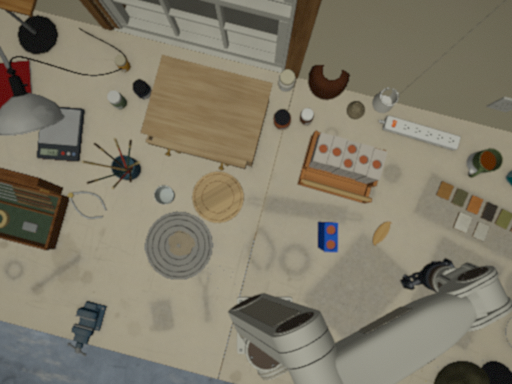

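```bash
python3 - <<'E'
import cv2,numpy as np
a=cv2.imread("pics/side0.png")[65:170,175:260];b=cv2.imread("pics/top0.png")[120:215,290:400]
f=lambda i:cv2.resize(i,(400,420),interpolation=cv2.INTER_CUBIC)
cv2.imwrite("pics/c.png",np.hstack([f(a),f(b)]))
E
```

```text
(no output)
```

View pics/c.png

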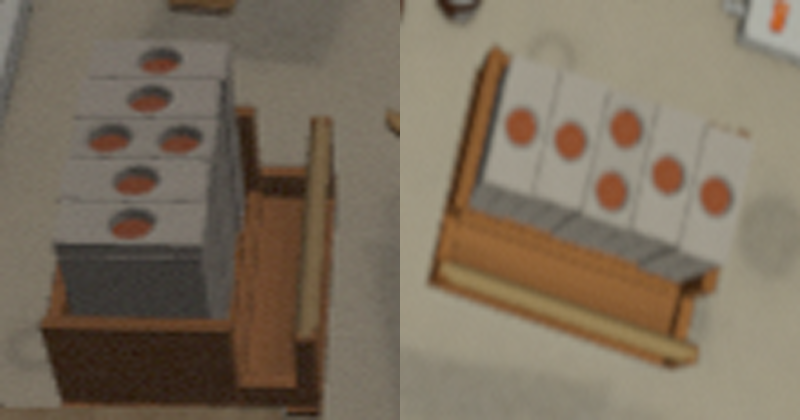

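```bash
cat > b.py <<'E'
from h import *
from scipy.spatial.transform import Rotation as R
def cloud(c,d):
    k=bot.calibration(c);K=np.array(k["intrinsics"]);P=np.array(k["pose"])
    v,u=np.nonzero(d>0);z=d[v,u]
    p=np.c_[(u-K[0,2])/K[0,0]*z,-(v-K[1,2])/K[1,1]*z,-z]
    return p@P[:3,:3].T+P[:3,3]
if __name__=="__main__":
    for c in("side","top"):
        p=cloud(c,np.load(c+"d.npy"))
        m=(p[:,2]>.18)&(p[:,2]<.205)&(abs(p[:,0]-.56)<.13)&(abs(p[:,1]+.267)<.17)
        q=p[m];(cx,cy),s,a=cv2.minAreaRect((q[:,:2]*1000).astype(np.float32))
        print(c,m.sum(),np.median(q[:,2]).round(4),cx,cy,s,a)
        for n,x,y,r in(("wheel",.3,.2,.09),("behind",.66,-.28,.05),("between",.43,-.05,.08),("decoy",.31,-.2,.08)):
            m=np.hypot(p[:,0]-x,p[:,1]-y)<r; print(n,np.percentile(p[m,2],[50,98]).round(3) if m.any() else None)
    o=bot.get_obs();print(R.from_quat(o["tool_rot"]).as_matrix().round(3),o["ft_force"])
E
python3 b.py
```

```text
side 1648 0.193 559.1517944335938 -265.99224853515625 (220.33419799804688, 95.25437927246094) 73.11712646484375
wheel [0.129 0.134]
behind [0.002 0.006]
between [0.002 0.006]
decoy [0.063 0.183]
top 1984 0.1927 559.3338012695312 -265.77056884765625 (215.6046600341797, 96.0381851196289) 73.38511657714844
wheel [0.127 0.137]
behind [0.002 0.01 ]
between [0.002 0.01 ]
decoy [0.005 0.185]
[[ 0.907  0.421  0.   ]
 [ 0.421 -0.907 -0.   ]
 [-0.     0.    -1.   ]] [ 0.09823636 -0.65817558  0.08587176]
```

```bash
python3 -m jog '[0.1,0.05,0.06,0,0,-0.1,0.2,0.12,0.06,0,0,-0.25,0.3,0.19,0.06,0,0,-0.364,0.35,0.2,0.06,0,0,-0.364,0.35,0.2,0.06,0,0,-0.364,0.35,0.2,0.06,0,0,-0.364,0.35,0.2,0.06,0,0,-0.364,0.35,0.2,0.06,0,0,-0.364,0.35,0.2,0.06,0,0,-0.364]' -1
cat > c.py <<'E'
from b import *
import sys
o=bot.get_obs(); im,d=shot("wrist",sys.argv[1])
p=cloud("wrist",d); print(o["clock"],o["eef_pos"].round(4) if hasattr(o["eef_pos"],"round") else o["eef_pos"],o["joint_pos"])
q=p[(p[:,2]>.18)&(p[:,2]<.205)&(abs(p[:,0]-.56)<.13)&(abs(p[:,1]+.267)<.17)]
print(len(q),np.median(q[:,2]),cv2.minAreaRect((q[:,:2]*1000).astype(np.float32)))
for l in("mould_two_center","mould_two"):
    for r in bot.tip_of(l,"wrist")[:4]: print(l,round(r["confidence"],2),w("wrist",r["at"]).round(3))
E
python3 c.py w1
```

```text
clock: 1.65
eef_pos: [0.4941, -0.2909, 0.352]
tool_rot: [0.99, -0.144, 0.001, -0.0]
ft_force: [-0.4, -0.2, -0.0]
grip_width: -0.0001
grasp_force: 0.0
1.65 [ 0.4941 -0.2909  0.352 ] [-5.32624785e-01  3.77261153e-01  3.18520399e-01  1.51066135e+00
  1.42785182e-03  2.89855693e+00]
32851 0.1919396762812974 ((561.5934448242188, -265.1237487792969), (215.9512481689453, 94.98655700683594), 73.5003433227539)
```

View pics/w1.png

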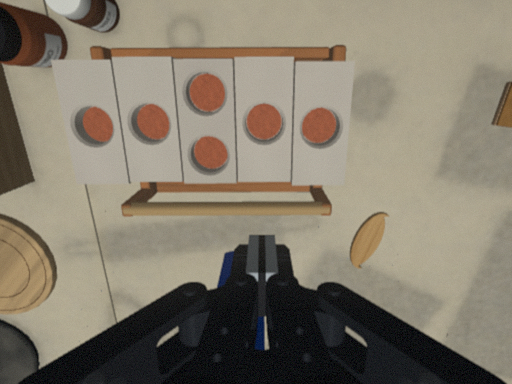

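```bash
python3 -m jog '[0.05,0,-0.02,0,0,0,0.1,0.003,-0.04,0,0,0,0.15,0.005,-0.04,0,0,0,0.173,0.005,-0.04,0,0,0,0.173,0.005,-0.07,0,0,0,0.173,0.005,-0.1,0,0,0,0.173,0.005,-0.126,0,0,0,0.173,0.005,-0.126,0,0,0]'; python3 -c "
from h import *
o=bot.get_obs();print(o['joint_pos'],o['ft_force'])
shot('side','s1')"
```

```text
clock: 2.47
eef_pos: [0.6259, -0.2898, 0.245]
tool_rot: [0.989, -0.147, -0.005, -0.001]
ft_force: [-0.8, 0.3, -1.6]
grip_width: 0.0006
grasp_force: 0.0
[-4.33461704e-01  6.67125246e-01  5.16084557e-01  1.43068726e+00
 -4.17331831e-04  3.00307935e+00] [-0.7848956   0.33682763 -1.5956035 ]
```

```bash
python3 -m jog '[0.001,0.005,0.004,0,0,0,0.001,0.005,0.004,0,0,0,0.001,0.005,0.004,0,0,0]'; python3 -c "
import cv2
a=cv2.imread('pics/s1.png')[40:200,130:330];cv2.imwrite('pics/s1c.png',cv2.resize(a,(750,600)))"
```

```text
clock: 2.77
eef_pos: [0.6305, -0.286, 0.2574]
tool_rot: [0.989, -0.146, 0.002, 0.001]
ft_force: [-0.2, 0.6, 1.2]
grip_width: 0.0001
grasp_force: 0.0
```

View pics/s1c.png

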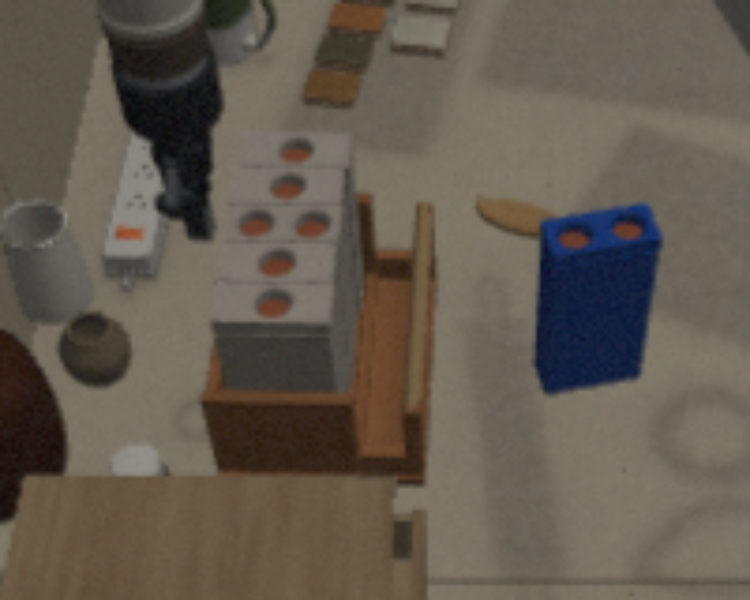

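```bash
python3 -m jog '[-0.012,0.0036,-0.006,0,0,0,-0.024,0.0071,-0.006,0,0,0,-0.03,0.009,-0.004,0,0,0,-0.036,0.0107,0,0,0,0,-0.042,0.0124,0.003,0,0,0,-0.048,0.0142,0.007,0,0,0,-0.054,0.016,0.011,0,0,0,-0.06,0.0178,0.014,0,0,0,-0.066,0.0195,0.016,0,0,0,-0.072,0.0213,0.016,0,0,0]'; python3 -c "
from h import *
shot('side','s2');im=shot('top','t2')[0]
a=cv2.imread('pics/s2.png')[40:200,130:330];b=cv2.imread('pics/t2.png')[100:230,280:410];cv2.imwrite('pics/s2c.png',np.hstack([cv2.resize(a,(400,400)),cv2.resize(b,(400,400))]))"
```

```text
clock: 3.6
eef_pos: [0.5721, -0.2685, 0.2679]
tool_rot: [0.989, -0.146, 0.001, 0.0]
ft_force: [1.3, -0.9, 0.3]
grip_width: 0.0001
grasp_force: 0.4
```

View pics/s2c.png

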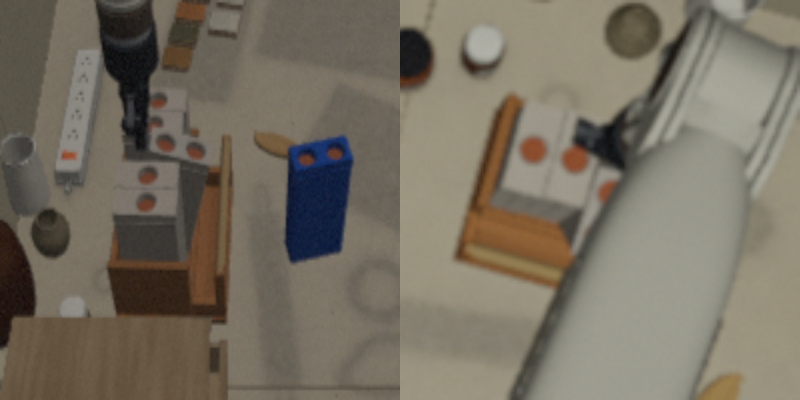

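```bash
python3 -m jog '[-0.008,0.0024,0.002,0,0,0,-0.016,0.0047,0.003,0,0,0,-0.024,0.0071,0.003,0,0,0,-0.032,0.0095,0.003,0,0,0,-0.04,0.0118,0.003,0,0,0,-0.047,0.0139,0.003,0,0,0,-0.054,0.016,0.003,0,0,0,-0.06,0.0178,0.003,0,0,0,-0.066,0.0195,0.003,0,0,0,-0.068,0.0202,0.003,0,0,0]'; python3 -c "
from h import *
o=bot.get_obs();print(o['ft_force'])
shot('side','s3')
for l in('mould_two_center','mould_two'):
    for r in bot.tip_of(l,'side')[:3]: print(l,round(r['confidence'],2),w('side',r['at']).round(3))
"
```

```text
clock: 4.53
eef_pos: [0.5174, -0.2522, 0.2697]
tool_rot: [0.989, -0.146, 0.0, 0.0]
ft_force: [1.5, -0.6, -0.1]
grip_width: -0.0
grasp_force: 0.7
[ 1.52913487 -0.59081313 -0.07952879]
mould_two_center 0.94 [ 0.507 -0.25   0.121]
mould_two_center 0.72 [ 0.308 -0.206  0.092]
mould_two 0.92 [ 0.307 -0.205  0.004]
mould_two 0.58 [ 0.556 -0.264  0.039]
```

```bash
python3 -m jog '[-0.008,0.0024,0,0,0,0,-0.016,0.0047,0,0,0,0,-0.018,0.0053,0,0,0,0,-0.018,0.0053,0,0,0,0,-0.018,0.0053,0.05,0,0,0,-0.018,0.0053,0.1,0,0,0,-0.1,0.03,0.15,0,0,0,-0.15,0.045,0.16,0,0,0,-0.15,0.045,0.16,0,0,0,-0.15,0.045,0.16,0,0,0]' 1; cat > d.py <<'E'
from b import *
P=cloud
im,d=shot("wrist","w2"); pw=cloud("wrist",d)
for r in bot.tip_of("mould_two_center","wrist")[:3]: print("w",round(r['confidence'],2),w('wrist',r['at']).round(3))
im,d=shot("side","s4");ps=cloud("side",d)
for r in bot.tip_of("mould_two_center","side")[:3]: print("s",round(r['confidence'],2),w('side',r['at']).round(3))
c=np.array([.5605,-.2655]);ex=np.array([.959,-.284]);ey=np.array([.284,.959])
for n,p in(("w",pw),("s",ps)):
    q=p[:,:2]-c; r=np.c_[q@ex,q@ey,p[:,2]]
    m=(abs(r[:,1])<.015)&(r[:,2]>.11)&(r[:,2]<.23)&(r[:,0]>-.17)&(r[:,0]<.05)
    s=r[m]; print(n,len(s),s.min(0),s.max(0))
    np.save(n+"r.npy",r)
    # profile
    for x in np.arange(-.16,.05,.01):
        t=s[abs(s[:,0]-x)<.005]
        if len(t): print(round(x,3),len(t),np.percentile(t[:,2],[10,50,90]).round(3))
    m=(r[:,2]>.197)&(r[:,2]<.225)&(r[:,0]>-.1)&(r[:,0]<-.02)&(abs(r[:,1])<.05);t=r[m]
    if len(t): print("y-extent",np.percentile(t[:,1],[1,99]))
o=bot.get_obs();print(o["clock"],o["eef_pos"])
E
python3 d.py
```

```text
clock: 5.52
eef_pos: [0.3931, -0.2148, 0.4008]
tool_rot: [0.989, -0.147, 0.0, 0.001]
ft_force: [-0.6, -0.5, -0.1]
grip_width: 0.0853
grasp_force: 0.0
w 0.77 [ 0.313 -0.206  0.086]
s 0.6 [ 0.559 -0.267  0.109]
s 0.58 [ 0.308 -0.208  0.095]
w 1145 [-0.034208   -0.01496182  0.11075994] [-0.02312753  0.0149548   0.19708704]
-0.03 1048 [0.126 0.175 0.195]
-0.02 97 [0.194 0.195 0.196]
y-extent [0.01235409 0.01235409]
s 215 [-0.04701519 -0.01498107  0.11943484] [0.04441318 0.01493231 0.19915188]
-0.05 26 [0.133 0.161 0.193]
-0.04 26 [0.19  0.193 0.196]
-0.03 15 [0.181 0.183 0.192]
-0.02 15 [0.181 0.183 0.19 ]
-0.01 28 [0.182 0.194 0.197]
0.0 22 [0.193 0.195 0.197]
0.01 20 [0.182 0.192 0.196]
0.02 16 [0.183 0.185 0.195]
0.03 23 [0.182 0.188 0.195]
0.04 24 [0.193 0.196 0.198]
y-extent [-0.03685964 -0.01638779]
5.7167 [ 0.39801018 -0.21640705  0.39673352]
```

View pics/w2.png

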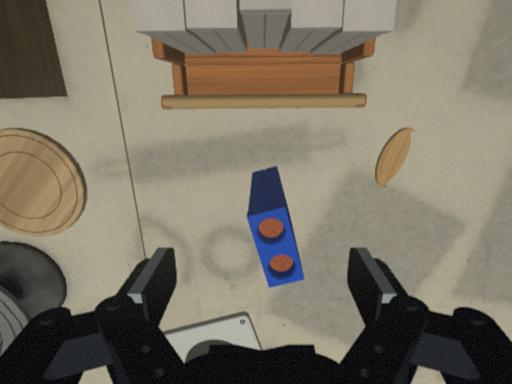

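```bash
python3 -m jog '[0.05,-0.015,0,0,0,0,0.1,-0.03,-0.02,0,0,0,0.15,-0.045,-0.04,0,0,0,0.19,-0.057,-0.07,0,0,0,0.24,-0.072,-0.1,0,0,0,0.293,-0.088,-0.1,0,0,0,0.293,-0.088,-0.11,0,0,0,0.293,-0.088,-0.15,0,0,0,0.293,-0.088,-0.18,0,0,0,0.293,-0.088,-0.18,0,0,0]' -1;  python3 -m jog '[0,0,0,0,0,0,0,0,0,0,0,0]'; python3 -c "
from h import *
for c in('side','top'):
  bot.camera(c)
  for r in bot.tip_of('mould_two_center',c)[:2]: print(round(r['confidence'],2),w(c,r['at']).round(3))"
```

```text
clock: 6.55
eef_pos: [0.6305, -0.2854, 0.2428]
tool_rot: [0.989, -0.146, -0.008, -0.002]
ft_force: [-0.6, 0.4, -1.5]
grip_width: -0.0002
grasp_force: 0.0
clock: 6.72
eef_pos: [0.6328, -0.2868, 0.2537]
tool_rot: [0.989, -0.146, 0.0, 0.0]
ft_force: [0.4, -0.9, -0.1]
grip_width: 0.0
grasp_force: 0.0
0.91 [ 0.306 -0.211  0.093]
0.23 [0.441 0.16  0.026]
0.65 [ 0.564 -0.271  0.104]
```

```bash
python3 -m jog '[-0.012,0.0036,-0.003,0,0,0,-0.024,0.0071,-0.003,0,0,0,-0.032,0.0095,-0.002,0,0,0,-0.039,0.0115,0.002,0,0,0,-0.046,0.0136,0.006,0,0,0,-0.053,0.0157,0.01,0,0,0,-0.06,0.0178,0.014,0,0,0,-0.067,0.0198,0.018,0,0,0,-0.074,0.0219,0.02,0,0,0,-0.082,0.0243,0.021,0,0,0]' -1 ;  python3 -m jog '[-0.008,0.0024,0,0,0,0,-0.016,0.0047,0,0,0,0,-0.024,0.0071,0,0,0,0,-0.032,0.0095,0,0,0,0,-0.04,0.0118,0,0,0,0,-0.047,0.0139,0,0,0,0,-0.054,0.016,0,0,0,0,-0.06,0.0178,0,0,0,0,-0.068,0.0202,0,0,0,0,-0.068,0.0202,0,0,0,0]' -1;python3 -m jog '[-0.006,0.0018,0,0,0,0,-0.012,0.0036,0,0,0,0,-0.015,0.0045,0,0,0,0,-0.015,0.0045,0,0,0,0]' -1
```

```text
clock: 7.75
eef_pos: [0.5663, -0.2672, 0.2709]
tool_rot: [0.989, -0.146, 0.0, 0.0]
ft_force: [0.1, -0.3, 0.1]
grip_width: -0.0003
grasp_force: 0.3
clock: 8.58
eef_pos: [0.5122, -0.2511, 0.2715]
tool_rot: [0.989, -0.146, 0.001, 0.0]
ft_force: [1.8, -0.4, 0.5]
grip_width: -0.0003
grasp_force: 1.1
clock: 8.92
eef_pos: [0.5029, -0.2485, 0.2744]
tool_rot: [0.989, -0.146, 0.006, 0.001]
ft_force: [4.2, -1.0, 12.1]
grip_width: 0.0
grasp_force: 5.6
```

```bash
python3 d.py; python3 -c "
import cv2
a=cv2.imread('pics/s4.png')[40:200,130:330];cv2.imwrite('pics/s4c.png',cv2.resize(a,(600,480)))"
```

```text
s 0.9 [ 0.31  -0.212  0.094]
s 0.65 [ 0.506 -0.251  0.121]
w 7617 [-0.14837408 -0.01499741  0.11001555] [0.01270568 0.01499937 0.22998448]
-0.15 8 [0.156 0.157 0.157]
-0.14 39 [0.159 0.16  0.161]
-0.06 477 [0.187 0.19  0.193]
-0.05 2532 [0.178 0.209 0.227]
-0.04 1048 [0.165 0.17  0.175]
-0.03 915 [0.154 0.159 0.163]
-0.02 817 [0.142 0.147 0.152]
-0.01 730 [0.13  0.135 0.14 ]
0.0 621 [0.12  0.124 0.128]
0.01 430 [0.111 0.114 0.118]
y-extent [-0.02369457  0.01752116]
s 249 [-0.14988348 -0.01457773  0.11725715] [-0.03044447  0.01497894  0.22899493]
-0.15 13 [0.155 0.157 0.162]
-0.14 20 [0.155 0.161 0.166]
-0.13 15 [0.153 0.159 0.175]
-0.12 23 [0.164 0.182 0.186]
-0.11 27 [0.182 0.192 0.195]
-0.1 18 [0.184 0.188 0.195]
-0.09 18 [0.19  0.197 0.212]
-0.08 26 [0.211 0.214 0.217]
-0.07 29 [0.201 0.208 0.225]
-0.06 27 [0.189 0.213 0.226]
-0.05 23 [0.179 0.183 0.218]
-0.04 8 [0.167 0.173 0.176]
-0.03 2 [0.162 0.163 0.164]
y-extent [-0.024499    0.02107511]
9.1167 [ 0.50323011 -0.24854671  0.27423457]
```

View pics/s4c.png

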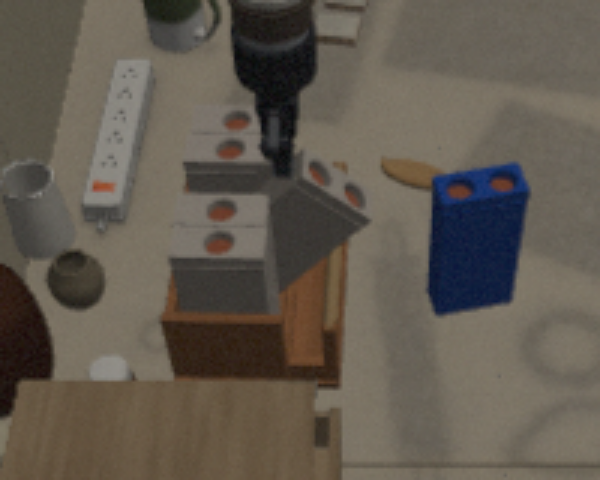

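```bash
python3 -m jog '[0.003,-0.001,0.01,0,0,0,0.003,-0.001,0.03,0,0,0,0.003,-0.001,0.08,0,0,0,-0.04,0.012,0.13,0,0,0,-0.08,0.024,0.15,0,0,0,-0.08,0.024,0.15,0,0,0,-0.08,0.024,0.15,0,0,0,-0.08,0.024,0.15,0,0,0]' ; cat > e.py <<'E'
from b import *
c=np.array([.5605,-.2655]);ex=np.array([.959,-.284]);ey=np.array([.284,.959])
for cam in("side","wrist"):
    im,d=shot(cam,cam+"5"); p=cloud(cam,d)
    for r in bot.tip_of("mould_two_center",cam)[:2]: print(cam,round(r['confidence'],2),w(cam,r['at']).round(3))
    q=p[:,:2]-c; r=np.c_[q@ex,q@ey,p[:,2]]
    m=(abs(r[:,1])<.018)&(r[:,2]>.13)&(r[:,2]<.225)&(r[:,0]>-.16)&(r[:,0]<-.0)
    s=r[m]; xc,zc=s[np.argmax(s[:,2])][[0,2]]; print("rear-top corner",xc,zc,len(s))
    for n,k in(("top",(s[:,0]<xc-.008)&(s[:,2]>.165)),("rear",(s[:,0]>xc+.008)&(s[:,0]<.0))):
        t=s[k]
        if len(t)>10:
            a,b=np.polyfit(t[:,0],t[:,2],1)
            for _ in range(4):
                e=t[:,2]-a*t[:,0]-b; kk=e>-.003; a,b=np.polyfit(t[kk,0],t[kk,2],1)
            print(n,len(t),"slope deg",np.degrees(np.arctan(a)),"z at 0",b,t[:,0].min(),t[:,0].max())
    m=(r[:,2]>.197)&(r[:,2]<.24)&(r[:,0]>-.12)&(r[:,0]<-.04)&(abs(r[:,1])<.05);t=r[m]
    if len(t): print("y-extent",np.percentile(t[:,1],[1,99]))
o=bot.get_obs();print(o["clock"],o["eef_pos"],o["joint_pos"])
E
python3 e.py
```

```text
clock: 9.78
eef_pos: [0.436, -0.2283, 0.39]
tool_rot: [0.989, -0.146, -0.0, -0.0]
ft_force: [0.3, -0.7, -0.6]
grip_width: -0.0004
grasp_force: 0.0
side 0.86 [ 0.508 -0.255  0.115]
side 0.61 [ 0.308 -0.207  0.091]
rear-top corner -0.07003889699466663 0.21361266639756005 449
top 176 slope deg 34.66183734537578 z at 0 0.26041194247000093 -0.1403539656904633 -0.07809511623195105
rear 84 slope deg -54.97290455156093 z at 0 0.11641150635802822 -0.062010032489025056 -0.0299945783462546
y-extent [-0.0238079   0.02165065]
wrist 0.58 [ 0.307 -0.208  0.085]
rear-top corner -0.0674106721818171 0.21336739623057432 5443
top 1710 slope deg 34.95465295390011 z at 0 0.25862920243468773 -0.13485405177390325 -0.07544253472023285
rear 2182 slope deg -54.7712601993872 z at 0 0.11599029864969933 -0.0590824040731675 -0.00952832403374216
y-extent [-0.02345264  0.01786295]
9.9833 [ 0.43658254 -0.22831111  0.38836501] [-4.81844540e-01  2.09080390e-01  1.82017336e-01  1.54730144e+00
  1.16413403e-05  2.95269938e+00]
```

View pics/wrist5.png

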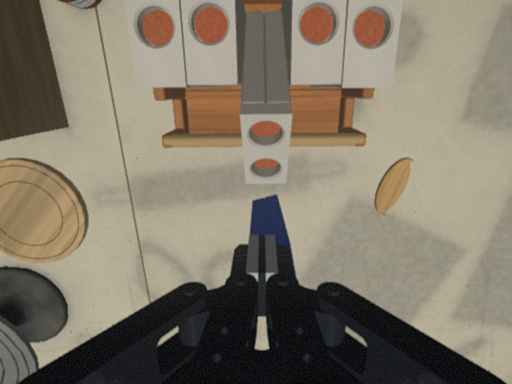

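```bash
python3 -m jog '[-0.046,0.0105,0,-0.017,-0.058,0,-0.046,0.0105,-0.03,-0.034,-0.116,0,-0.046,0.0105,-0.06,-0.052,-0.175,0,-0.046,0.0105,-0.09,-0.07,-0.234,0,-0.046,0.0105,-0.12,-0.087,-0.293,0,-0.046,0.0105,-0.143,-0.087,-0.293,0,-0.046,0.0105,-0.143,-0.087,-0.293,0,-0.046,0.0105,-0.143,-0.087,-0.293,0]' 1
python3 -c "
from b import *
im,d=shot('wrist','w6')
o=bot.get_obs();M=R.from_quat(o['tool_rot']).as_matrix();p=np.array(o['eef_pos']);print(o['clock'],p,M.round(3),o['joint_pos'])
c=np.array([.5605,-.2655]);ex=np.array([.959,-.284]);ey=np.array([.284,.959])
q=cloud('wrist',d); k=q[:,:2]-c; r=np.c_[k@ex,k@ey,q[:,2]]
# points on top face of leaning mould
u=np.array([-.574,.819]);h=(r[:,[0,2]]-[-.0685,.2135])@u; e=(r[:,[0,2]]-[-.0685,.2135])@[-.819,-.574]
m=(abs(h)<.006)&(e>-.01)&(e<.11)&(abs(r[:,1])<.05)
print(m.sum(),np.median(h[m]),np.percentile(e[m],[1,99]),np.percentile(r[m,1],[1,50,99]))
t=(q[m]-p)@M; print('in tool: ',np.percentile(t,[1,50,99],axis=0).round(4))"
```

```text
clock: 10.65
eef_pos: [0.3961, -0.2179, 0.271]
tool_rot: [0.945, -0.14, 0.292, 0.04]
ft_force: [1.9, 0.4, 0.5]
grip_width: 0.0857
grasp_force: 0.0
10.7 [ 0.40010835 -0.22035131  0.27668147] [[ 0.785 -0.288  0.549]
 [-0.238 -0.958 -0.163]
 [ 0.572 -0.003 -0.82 ]] [-0.58923426 -0.15514217 -0.64663661  0.49150319  0.17040931  2.89736412]
6186 -7.58540937654699e-05 [-0.00810079  0.08329988] [-0.02519477 -0.00491843  0.01623883]
in tool:  [[-0.039  -0.0186  0.1062]
 [ 0.0107  0.0024  0.1081]
 [ 0.0525  0.0229  0.1134]]
```

```bash
python3 -m jog '[0.015,-0.005,-0.018,0,0,0,0.027,-0.009,-0.036,0,0,0,0.04,-0.013,-0.054,0,0,0,0.052,-0.017,-0.07,0,0,0,0.06,-0.02,-0.08,0,0,0,0.067,-0.022,-0.09,0,0,0,0.067,-0.022,-0.09,0,0,0,0.067,-0.022,-0.09,0,0,0]' 1 && python3 -c "
from h import *
o=bot.get_obs();print(o['ft_force'],o['ft_torque'])"
```

```text
clock: 11.37
eef_pos: [0.4571, -0.2396, 0.2075]
tool_rot: [0.943, -0.139, 0.3, 0.044]
ft_force: [0.6, 0.3, 0.4]
grip_width: 0.0853
grasp_force: 0.0
[0.58928807 0.26192463 0.3878973 ] [ 0.1441931   0.54345618 -0.01056567]
```

No contact; close.

```bash
python3 -m jog '[0,0,0,0,0,0,0,0,0,0,0,0,0,0,0,0,0,0,0,0,0,0,0,0,0,0,0,0,0,0,0,0,0,0,0,0,0,0,0,0,0,0,0,0,0,0,0,0]' -1 && python3 -c "
from h import *
o=bot.get_obs();print(o['ft_force'],o['ft_torque'])"
```

```text
clock: 12.03
eef_pos: [0.4534, -0.2374, 0.205]
tool_rot: [0.943, -0.139, 0.299, 0.043]
ft_force: [-1.8, 1.8, 5.3]
grip_width: 0.0412
grasp_force: 52.2
[-1.76181768  1.84995914  5.29606901] [0.41297496 0.37090148 0.22361741]
```

```bash
python3 -m jog '[-0.005,0.0015,0.01,0,0,0,-0.012,0.0036,0.025,0,0,0,-0.024,0.007,0.045,0,0,0,-0.038,0.011,0.068,0,0,0,-0.052,0.0155,0.092,0,0,0,-0.066,0.0196,0.118,0,0,0,-0.08,0.0238,0.145,0,0,0,-0.092,0.0273,0.18,0,0,0,-0.1,0.03,0.21,0,0,0,-0.104,0.031,0.24,0,0,0]' && python3 -c "
from h import *
o=bot.get_obs();print(o['ft_force'],o['ft_torque'],o['joint_pos'])
a,_=shot('side','s7');b,_=shot('top','t7');cv2.imwrite('pics/7.png',cv2.resize(a[20:260,130:450],(640,480))[:,:,::-1])"
```

```text
clock: 12.87
eef_pos: [0.3676, -0.2118, 0.3949]
tool_rot: [0.944, -0.14, 0.296, 0.042]
ft_force: [0.7, -0.6, -3.9]
grip_width: 0.0415
grasp_force: 54.4
[ 0.73218542 -0.56687019 -3.89590956] [ 0.29576412  0.99107423 -0.03996843] [-0.62522164 -0.30263504 -0.43078701  0.86298853  0.18924543  2.8674867 ]
```

View pics/7.png

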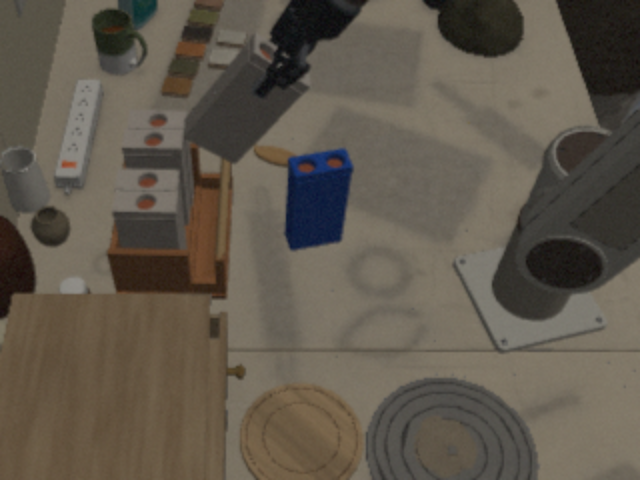

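```bash
python3 -m jog '[0,0,0.02,0.017,0.058,0,0,0,0.04,0.034,0.116,0,0,0,0.055,0.052,0.175,0,0,0,0.055,0.07,0.234,0,0,0,0.055,0.087,0.293,0,0,0,0.055,0.087,0.293,0,0,0,0.055,0.087,0.293,0,0,0,0.055,0.087,0.293,0,0,0,0.055,0.087,0.293,0]' && cat > f.py <<'E'
from b import *
o=bot.get_obs();M=R.from_quat(o['tool_rot']).as_matrix();p=np.array(o['eef_pos'])
P=np.array(bot.calibration('wrist')['pose']);print(o['clock'],"cam in tool",(P[:3,3]-p)@M)
print(p,M.round(3),o['joint_pos'],o['ft_torque'])
for cam in("side","top","wrist"):
    im,d=shot(cam,cam+"8"); q=cloud(cam,d); t=(q-p)@M
    k=(abs(t[:,1])<.019)&(abs(t[:,0])<.1)&(t[:,2]>.0)&(t[:,2]<.24)&(q[:,2]>.05)
    s=t[k]; lo=s[s[:,2]>.09]
    print(cam,k.sum(),s.min(0) if len(s) else 0,s.max(0) if len(s) else 0)
    for z in np.arange(.01,.23,.02):
        a=s[abs(s[:,2]-z)<.01]
        if len(a): print(round(z,2),len(a),np.percentile(a[:,0],[2,50,98]).round(4))
    for r in bot.tip_of("mould_two_center",cam)[:2]: print(cam,round(r['confidence'],2),w(cam,r['at']).round(3))
E
python3 f.py
```

```text
clock: 13.72
eef_pos: [0.3689, -0.2124, 0.4398]
tool_rot: [0.989, -0.146, 0.001, 0.0]
ft_force: [-0.4, -1.1, -4.5]
grip_width: 0.0413
grasp_force: 54.1
13.7167 cam in tool [ 0.08210621 -0.00021647 -0.07016887]
[ 0.36893371 -0.21235156  0.43976736] [[ 0.957 -0.289  0.002]
 [-0.289 -0.957 -0.001]
 [ 0.003  0.    -1.   ]] [-5.22462317e-01  7.17300336e-02  1.51940066e-01  1.64851719e+00
  3.51845953e-04  2.91274296e+00] [-0.02129262 -0.01743915 -0.01920919]
side 327 [-0.0534929  -0.0189898   0.01566427] [0.03919146 0.01872488 0.19918306]
0.01 112 [-0.0533 -0.0214  0.0381]
0.03 112 [-0.049  -0.026   0.0304]
0.05 10 [-0.0451 -0.0289  0.0319]
0.07 15 [-0.0483 -0.0206  0.0338]
0.09 18 [-0.0442  0.0012  0.0327]
0.11 15 [-0.0445  0.0182  0.0363]
0.13 11 [-0.0509 -0.027   0.0214]
0.15 12 [-0.0465 -0.0198  0.0293]
0.17 15 [-0.0519 -0.012   0.0329]
0.19 7 [-0.0292  0.0189  0.0378]
side 0.85 [ 0.308 -0.212  0.095]
side 0.78 [ 0.364 -0.211  0.334]
top 86 [-0.05321662 -0.01893132  0.01171274] [0.03853022 0.00409883 0.03362554]
0.01 47 [-0.0521 -0.0418  0.0379]
0.03 39 [-0.0525 -0.0377 -0.0088]
top 0.97 [ 0.309 -0.203  0.094]
top 0.62 [ 0.364 -0.21   0.332]
wrist 20052 [-1.34444311e-02 -1.89991573e-02  2.64828527e-05] [0.04053644 0.01899949 0.19619675]
0.01 8862 [-0.0104  0.0166  0.0395]
0.03 6797 [0.002  0.0163 0.0399]
0.05 1394 [0.0381 0.0396 0.04  ]
0.07 923 [0.0383 0.0397 0.0401]
0.09 648 [0.0385 0.0398 0.0402]
0.11 464 [0.0388 0.0399 0.0402]
0.13 353 [0.0388 0.04   0.0403]
0.15 257 [0.0392 0.0401 0.0404]
0.17 211 [0.0383 0.0402 0.0404]
0.19 143 [0.0393 0.0403 0.0405]
```

```bash
python3 -m jog '[0.003,0.025,0,0,0,0.04,0.01,0.06,0,0,0,0.1,0.02,0.11,0,0,0,0.16,0.03,0.16,0,0,0,0.22,0.04,0.21,0,0,0,0.28,0.055,0.26,0,0,0,0.34,0.065,0.31,0,0,0,0.4,0.075,0.36,0,0,0,0.45,0.085,0.41,0,0,0,0.49,0.093,0.45,0,0,0,0.5]' && python3 -m jog '[0.0035,0.02,-0.02,0,0,0,0.0035,0.02,-0.05,0,0,0,0.0035,0.02,-0.09,0,0,0,0.0035,0.02,-0.13,0,0,0,0.0035,0.02,-0.165,0,0,0,0.0035,0.02,-0.175,0,0,0,0.0035,0.02,-0.175,0,0,0,0.0035,0.02,-0.175,0,0,0]' && cat > g.py <<'E'
from b import *
o=bot.get_obs();M=R.from_quat(o['tool_rot']).as_matrix();p=np.array(o['eef_pos'])
print(o['clock'],p,M.round(3),o['joint_pos'],o['ft_force'])
for cam in("side","top","wrist"):
    im,d=shot(cam,cam+"9"); q=cloud(cam,d); t=(q-p)@M
    b=q[(np.hypot(q[:,0]-.4415,q[:,1]-.16)<.1)&(abs(q[:,2]-.02)<.009)]
    if len(b): print(cam,"bat",len(b),np.median(b[:,2]),cv2.minEnclosingCircle((b[:,:2]*1000).astype(np.float32)))
    k=(abs(t[:,1])<.019)&(abs(t[:,0])<.1)&(t[:,2]>.05)&(t[:,2]<.22)&(q[:,2]>.06)
    s=t[k]
    if len(s)>5: print(cam,len(s),np.percentile(s,[1,99],axis=0).round(4))
    for l in("bat_top","mould_two_center"):
        for r in bot.tip_of(l,cam)[:2]: print(cam,l,round(r['confidence'],2),w(cam,r['at']).round(3))
E
python3 g.py
```

```text
clock: 14.85
eef_pos: [0.4441, 0.1502, 0.4402]
tool_rot: [0.937, 0.348, 0.001, -0.0]
ft_force: [0.0, 0.7, -4.1]
grip_width: 0.0415
grasp_force: 54.2
clock: 15.52
eef_pos: [0.4474, 0.1634, 0.301]
tool_rot: [0.938, 0.346, 0.001, -0.0]
ft_force: [0.9, -0.0, -2.7]
grip_width: 0.0415
grasp_force: 54.0
15.5167 [0.44741077 0.16339027 0.30103451] [[ 0.761  0.649  0.001]
 [ 0.649 -0.761  0.   ]
 [ 0.001  0.    -1.   ]] [ 3.50140231e-01  1.94215072e-01 -6.18459217e-02  1.31340598e+00
  6.06970886e-06  2.78508347e+00] [ 0.93267524 -0.02951811 -2.74791023]
side bat 2195 0.021588470966502182 ((439.1150207519531, 162.0068817138672), 90.71713256835938)
side 364 [[ 0.0374 -0.0181  0.0514]
 [ 0.0414  0.0184  0.1932]]
side bat_top 0.71 [0.443 0.158 0.198]
side bat_top 0.69 [0.442 0.156 0.022]
side mould_two_center 0.63 [0.442 0.157 0.198]
top bat 734 0.021245202246452766 ((443.8831481933594, 149.45567321777344), 87.67108154296875)
top 19 [[-0.051  -0.0045  0.0524]
 [-0.0483  0.0182  0.1888]]
top mould_two_center 0.72 [ 0.308 -0.203  0.094]
top mould_two_center 0.58 [0.446 0.158 0.196]
wrist bat 9408 0.01991760838073975 ((440.04815673828125, 159.79638671875), 89.91605377197266)
wrist 3720 [[ 0.038  -0.0186  0.0505]
 [ 0.0409  0.0185  0.1937]]
```

```bash
python3 -m jog '[-0.003,0,-0.03,0,0,0,-0.003,0,-0.055,0,0,0,-0.003,0,-0.075,0,0,0,-0.003,0,-0.087,0,0,0,-0.003,0,-0.094,0,0,0,-0.003,0,-0.098,0,0,0,-0.003,0,-0.1,0,0,0,-0.003,0,-0.1,0,0,0,-0.003,0,-0.1,0,0,0]' && python3 -m jog '[0,0,-0.0015,0,0,0,0,0,-0.003,0,0,0,0,0,-0.003,0,0,0]'
```

```text
clock: 16.72
eef_pos: [0.4452, 0.1635, 0.2207]
tool_rot: [0.938, 0.346, 0.001, 0.0]
ft_force: [1.0, -0.0, -4.1]
grip_width: 0.0413
grasp_force: 54.4
clock: 16.97
eef_pos: [0.4459, 0.164, 0.2198]
tool_rot: [0.938, 0.346, 0.002, -0.0]
ft_force: [-0.5, 0.3, 5.6]
grip_width: 0.0414
grasp_force: 55.4
```

```bash
python3 -m jog '[0,0,0,0,0,0,0,0,0,0,0,0,0,0,0,0,0,0,0,0,0,0,0,0,0,0,0,0,0,0,0,0,0,0,0,0,0,0,0,0,0,0]' 1 && python3 -m jog '[0,0,0.01,0,0,0,0,0,0.025,0,0,0,0,0,0.05,0,0,0,0,0,0.08,0,0,0,0,0,0.12,0,0,0,0,0,0.16,0,0,0,0,0,0.2,0,0,0,-0.05,0,0.22,0,0,0,-0.1,-0.05,0.22,0,0,0,-0.1,-0.05,0.22,0,0,0]' && cat > i.py <<'E'
from b import *
for cam in("side","top","wrist"):
    im,d=shot(cam,cam+"10"); q=cloud(cam,d)
    s=q[(np.hypot(q[:,0]-.44,q[:,1]-.16)<.07)&(q[:,2]>.19)&(q[:,2]<.21)]
    if len(s)>5: print(cam,len(s),np.percentile(s[:,2],[5,50,95]).round(4),cv2.minAreaRect((s[:,:2]*1000).astype(np.float32)))
    s=q[(abs(q[:,2]-.192)<.01)&(abs(q[:,0]-.56)<.13)&(abs(q[:,1]+.267)<.17)]
    if len(s)>5: print(cam,"row",len(s),cv2.minAreaRect((s[:,:2]*1000).astype(np.float32)))
    for l in("mould_two_center","slip_cup"):
        for r in bot.tip_of(l,cam)[:2]: print(cam,l,round(r['confidence'],2),w(cam,r['at']).round(3))
a=cv2.imread("pics/side10.png");cv2.imwrite("pics/fin.png",cv2.resize(a[40:330,110:400],(580,580)))
E
python3 i.py
```

```text
clock: 17.55
eef_pos: [0.4446, 0.1633, 0.2174]
tool_rot: [0.938, 0.346, -0.0, 0.0]
ft_force: [0.1, 0.2, 0.4]
grip_width: 0.0853
grasp_force: 0.0
clock: 18.38
eef_pos: [0.3618, 0.1222, 0.3955]
tool_rot: [0.938, 0.347, 0.001, 0.0]
ft_force: [-0.2, -0.8, -0.6]
grip_width: 0.0853
grasp_force: 0.0
side 522 [0.1907 0.2008 0.2038] ((440.5755615234375, 161.40914916992188), (93.79762268066406, 42.82601547241211), 40.75050735473633)
side row 1338 ((559.2926635742188, -265.22332763671875), (219.54026794433594, 95.05941772460938), 72.94796752929688)
side mould_two_center 0.57 [0.438 0.158 0.117]
side mould_two_center 0.55 [ 0.31  -0.208  0.094]
side slip_cup 0.9 [0.444 0.34  0.002]
side slip_cup 0.61 [ 0.574 -0.227  0.105]
top 221 [0.1915 0.2009 0.2068] ((441.2369689941406, 161.6483154296875), (92.79832458496094, 42.15482711791992), 40.30610656738281)
top row 1536 ((559.1907958984375, -265.8437194824219), (215.77093505859375, 95.22364807128906), 73.2993392944336)
top mould_two_center 0.88 [0.443 0.162 0.111]
top mould_two_center 0.59 [ 0.31  -0.202  0.093]
top slip_cup 0.75 [0.448 0.339 0.004]
wrist 4062 [0.1979 0.1998 0.2011] ((441.6147766113281, 160.16348266601562), (92.5425796508789, 41.63644027709961), 40.612918853759766)
```

View pics/fin.png

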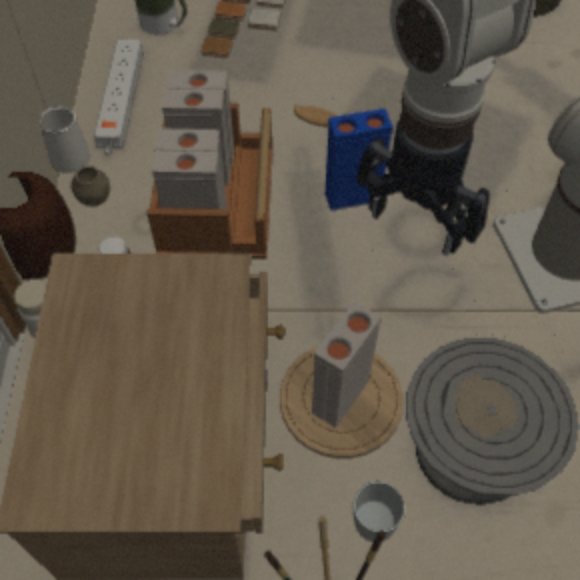

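The two-hole mould stands upright in the middle of the bat, and the other four and the cup are in place. The gripper is clear of everything.

```bash
python3 -c "
from workcell import bot
print(bot.job_done())"
```

```text
the job is handed in; nothing more can be done
None
```

The two-hole mould was tipped onto the front bar, lifted out and stood upright and released within about 2 mm of the bat's middle; by the last images the other four moulds and the slip cup have not moved. The first tip fell back into the row when I opened the fingers too early, the second held, and the job is handed in at about 18.5 s with no verdict returned.

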